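Dock the board magazine behind the sill of the feeder bed

TASK

Load the blue magazine of cover boards into the feeder bed: it is too heavy to carry, so line it up, lift its leading end by the bail onto the raised steel sill and push it in from behind until its rear end drops down inside the sill and it lies flat on the bed. Then press it home squarely and gently against the back gauge with a light steady push of about a second and let go; the gauge is set for the job and must not be shoved out of place, and nothing else on the table may be disturbed.

Things in the scene. Friction and masses are not known exactly. Their poses are not given: they have to be found in the camera images.
- magazine: loaded magazine: open blue sheet-steel tray 130 wide (its x) x 190 long (its y) x 49 high over the rims, 0.6 to 0.95 kg, walls upright, too wide to grip across; grey boards lie in it, a steel bail stands over its leading end. Origin: centre of the underside; +y to the leading end, z up. Slide it, never carry it: one of its ends must always stay lower than 28 mm; tilt at most 0.35 rad
- bail_mid (a point): middle of the bail's crossbar: round steel bar, 10 mm diameter, along the magazine's x, free for 80 mm; centre 78 mm above the underside, 81 mm ahead of the magazine's origin (14 mm behind the leading face). Below it is free down to the rims at 49 mm. Take it from above, one finger ahead, one behind; the tray can swing about the bar in the grip, so raising it lifts only the leading end
- lead_edge (a point): middle of the magazine's lower leading edge (95 mm ahead of its origin, at the underside)
- rear_edge (a point): middle of the magazine's lower rear edge (95 mm behind its origin, at the underside); the rear wall above it is flat, 130 wide: push there. When the balance point (near the origin) has passed the sill, the nose dips to the bed and the rear rises up to 25 mm; a hard-pressed finger holds the rear down by friction, and the magazine wedges nose-up instead: ease off there to let it tip
- feed_bed: fixed feeder bed, 172 wide x 316 long, grey plate, top 4 mm above the table. Origin: on the table under the middle of the sill's outer face; +y points into the bed (the magazine's +y is to agree), z up. Two aluminium side fences, tops at 34 mm, inner faces at x = +-69 mm (4 mm clear of the magazine each side), flare to +-79 mm at the mouth, y = 11 to 43 mm. Nothing is higher but the gauge
- sill_edge (a point): top of the sill's inner face, middle. The sill is a fixed round-nosed steel bar across the mouth of the bed, 172 long, 14 thick (bed y = 0 to 14 mm), crest 16 mm above the table and 12 mm above the bed plate; this point lies at bed y = 14 mm, z = 16 mm. The magazine's rear end must come to lie inside it
- sill: the sill itself; same origin and axes as feed_bed. Neither ram the magazine against it, nor drop it on it, nor force it when it wedges: keep their contact under 60 N
- gauge_face (a point): front face of the back gauge, middle, 20 mm above the table: upright aluminium plate 112 wide, 5 to 105 mm high, facing the sill, axes as feed_bed. Its setting differs: it stands 5 to 14 mm farther from the sill's inner face than the magazine is long. Fingers on the bail cannot follow that far (the plate is in their way), so the last part is pushed from behind
- back_gauge: the back gauge with its carriage and blue star clamp knob; origin on the table under the middle of its front face, axes as feed_bed. The clamp slips at about 25 N: keep the magazine's push on it under 20 N (sliding the magazine alone takes 2 to 8 N, more while it wedges on the sill)
- tape_dispenser: bystander: black desk tape dispenser, 58 x 156 x 73, behind the bed; to be left alone (origin: middle of the underside)
- glue_stick: bystander: white and blue glue stick standing, 31 diameter, 96 high; to be left alone
- masking_wide: bystander: wide roll of tan masking tape lying, 121 x 110 x 50; to be left alone
- stapler: bystander: dark grey stapler, 36 x 150 x 58; to be left alone
- pin_tin: bystander: round tin, 60 diameter, 32 high; to be left alone

How it is judged (in metres and radians):
On the way, in this order (a step that is already met when the one before it is completed fails the run):
1. the leading end is lifted onto the sill: lower leading edge 15 mm or more past the sill's outer face and over 12 mm high, the rear end still down on the table outside (y of lead_edge in the frame of feed_bed above 0.015 m and height (world z) of lead_edge above 0.012 m and height (world z) of rear_edge below 0.008 m and y of rear_edge in the frame of feed_bed below -0.05 m), for 0.1 s.
2. the magazine, flat on the bed and wholly inside the sill, is pressed against the back gauge with more than 2 N for 0.3 s (contact force between magazine and back_gauge above 2 N and y of rear_edge in the frame of sill_edge above 0 m and height (world z) of rear_edge below 0.008 m), for 0.3 s.
At the end, for the whole second after the job is handed in: the magazine is at rest and released, flat on the bed (both lower edges under 8 mm above the table), its rear end inside the sill, its leading face within 2.5 mm of the back gauge and square to the bed within 0.035 rad (2 degrees), the gauge within 2 mm of where it was set (y of lead_edge in the frame of gauge_face above -0.0025 m and y of rear_edge in the frame of sill_edge above 0 m and height (world z) of each of rear_edge, lead_edge below 0.008 m and angle between the y axis of magazine and the y axis of feed_bed, either way round below 0.035 rad and distance of gauge_face from where it was at the start of the episode below 0.002 m and linear speed of magazine below 0.01 m/s and not (contact force between the fingers and magazine above 0.1 N)); the robot touches nothing.
It fails at once if the magazine is carried (both ends more than 28 mm above the table) or tilted more than 0.35 rad (height (world z) of each of lead_edge, rear_edge above 0.028 m or angle between magazine's own z axis and vertical above 0.35 rad).
It fails at once if the magazine is rammed, dropped or forced against the sill (more than 60 N) (contact force between magazine and sill above 60 N).
It fails at once if the back gauge is pressed by the magazine with more than 20 N, or pushed more than 2 mm out of its setting (contact force between magazine and back_gauge above 20 N or distance of gauge_face from where it was at the start of the episode above 0.002 m).
It fails at once if a bystander is moved more than 20 mm (distance of any of tape_dispenser, glue_stick, masking_wide, stapler, pin_tin from where it was at the start of the episode above 0.02 m).
It also fails if it takes over 72 s, if anything falls off the work surface, if the arm or the gripper's body presses on something with over 40 N, if the wrist force passes 120 N, or if a joint passes its speed limit or range.

ROBOT

A 6-joint arm with a two-finger parallel gripper is mounted at the origin on the work surface; the furniture and walls round the work are solid. World frame = base frame: x ahead of the robot, y to its left, z up, the work surface at z = 0. Lengths are in mm, angles in rad, forces in N, time in s.
With the tool pointing down it reaches from about 250 to 775 mm from the base axis. Payload 4 kg.
Tool frame: the origin (TCP) lies midway between the tips of the shut fingers; the grasp point (between the pads) lies 19 mm behind it (robot.tcp_to_grasp is the distance from the TCP to the grasp point, in mm); z points along the fingers, y is the line along which they close (so a half turn about z gives the same grasp; the last joint's range is limited). The gripper opens to 94 mm and grips with 3 to 60 N. Pads are 16 mm wide; open, the fingers measure 119 mm over their backs; the gripper's body (75 mm by 177 mm) begins 78 mm behind the grasp point.
Start: joints at [1.029, 0.087, 1.371, -0, 1.684, -0.103], TCP at [233.681, 497.909, 205.506] pointing down, gripper open.
Joint ranges: [-3.1, 3.1], [-0.76, 2.03], [0.27, 2.55], [-1.08, 4.22], [0.17, 2.65], [-2.57, 2.57]. Speed limits (rad/s): [2.79, 2.79, 3.14, 3.14, 3.14, 3.14].

INTERFACE

Orientations are given as [roll, pitch, yaw] about the fixed x, y, z axes, in that order (R = Rz(yaw) Ry(pitch) Rx(roll)).
In Python, from plant import observe, viewer, robot gives the robot as it stands. The module is installed in compiled form; this text tells all that it offers.
- The arm moves only by the tool arm_command, never from a script. Its argument "targets" is one flat list of numbers, 5 for each row, row after row: the shift along the tool's x, y, z in mm, then the turn about the tool's z in degrees, then the finger opening in mm, from 0 to 94. A call has 1 to 5 rows; each row is the pose to reach, as a shift and turn from the pose commanded when the call began, along the tool's axes at that moment; what a row does not reach only later rows make up. A row lasts 1/8 s, in which the tool goes at most 62.5 mm and 10.7 degrees, less where a joint would pass 70% of its speed; a pose out of reach is approached as far as the arm can. A call with a gripper value outside its range is refused whole. The fingers move at their own pace and stop on an object; "force" is the grip in N (left out, the last holds). Time passes only in rows, so rows that repeat a pose let the fingers close. It gives the time, the measured TCP pose, the force, the opening and the grip force at its end, in the units of the state.
- observe(): the state, without advancing time (a new reading comes with each control period).
- viewer.read_camera(name): name is "scene" or "side" or "wrist"; returns (picture, depth): 420x560x3 uint8, blue, green, red; 420x560 float32, mm along the optical axis (not along the pixel's ray), 0 where there is no reading.
- viewer.get_calibration(name): a dict with "fx", "fy", "cx", "cy" (pixels), "rvec" (rotation vector, rad) and "tvec" (3), from world to camera coordinates, as OpenCV has them; the wrist camera has in their place "T_tool_cam" (4x4, takes a point from camera to tool coordinates, whose origin is the TCP and whose axes are the flange's). Camera axes: x right, y down, z forward; pixel columns grow to the right and rows downward; lengths in mm; the calibration is good to about 2 mm. A picture is of the moment at which its call begins: read the wrist's pose just before it. get_calibration takes no time and is no camera call.
- robot.sign_off(): hands the job in; it is judged then, once.
The state is a dict: "clock": time; "qpos": joint angles; "qvel": joint speeds; "tau": joint torques, N m; "ee_pos": TCP position; "eef_rot": TCP orientation; "contact_force": force on the tool from outside, world axes, zero at the start; "moment": the same for the moment, N m; "opening": finger opening in mm; "grip_force": force on a finger pad.
Only numpy, scipy, OpenCV 4.12 (cv2) and the standard library are available. Lean on these libraries where they do the work, as an engineer would, in place of code of your own. Each camera call takes 0.05 s, during which the arm holds its last target. There are 200 camera calls.

## Working session

There is one attempt and no reset: what is moved stays moved. The work goes in short steps, Python scripts to look and compute and a tool call to move; the robot and the scene stay as the last step left them, time stands still between calls to the robot, and variables do not carry over. Pictures are saved under pics/ and viewed, at most 10 in all, crops included, and the job is handed in when it is done.

Besides the shell and the picture viewer there is one more tool, called after ">>>" as a command line: name --argument value ..., lists and objects as JSON in quotes. arm_command: Moves the arm, as the interface text tells. Its arguments: {"type":"object","properties":{"targets":{"type":"array"},"force":{"type":"number"}},"required":["targets"]}

```bash
mkdir -p pics
cat > h.py <<'E'
import numpy as np, cv2
from plant import observe, viewer, robot
from scipy.spatial.transform import Rotation as R
def cam(n):
    s=observe(); p,d=viewer.read_camera(n); c=viewer.get_calibration(n)
    K=np.array([[c['fx'],0,c['cx']],[0,c['fy'],c['cy']],[0,0,1]])
    if 'rvec' in c:
        Rc=cv2.Rodrigues(np.array(c['rvec'],float))[0]; t=np.array(c['tvec'],float).ravel()
        Rw=Rc.T; o=-Rc.T@t
    else:
        T=np.array(c['T_tool_cam']); Rt=R.from_euler('xyz',s['eef_rot']).as_matrix()
        Rw=Rt@T[:3,:3]; o=Rt@T[:3,3]+np.array(s['ee_pos'])
    return p,d,K,Rw,o
def cloud(d,K,Rw,o):
    v,u=np.mgrid[:d.shape[0],:d.shape[1]]
    c=np.stack([(u-K[0,2])/K[0,0]*d,(v-K[1,2])/K[1,1]*d,d],-1)
    return c@Rw.T+o
def ray(u,v,z,K,Rw,o):
    r=Rw@np.array([(u-K[0,2])/K[0,0],(v-K[1,2])/K[1,1],1]); return o+r*(z-o[2])/r[2]
E
python3 - <<'E'
from h import *
print(observe())
ims=[]
for n in ['scene','side','wrist']:
    p,d,K,Rw,o=cam(n); cv2.imwrite(f'pics/{n}0.png',p); np.savez(f'{n}0.npz',p=p,d=d,K=K,Rw=Rw,o=o); print(n,o,Rw[:,2])
    ims.append(p)
E
```

```text
{'clock': 0.0, 'qpos': array([ 1.02891911e+00,  8.79384593e-02,  1.37223641e+00, -1.20534491e-05,
        1.68359863e+00, -1.03088478e-01]), 'qvel': array([ 3.68163422e-05,  9.41564265e-04, -9.16625710e-04,  6.32208867e-04,
        4.48227840e-04,  5.46886314e-04]), 'tau': array([ 1.83448428e-03, -3.40162146e+01, -3.02440774e+01,  7.19702756e-02,
        3.26867716e-02, -1.84939504e-04]), 'ee_pos': array([233.38260573, 497.42488027, 204.32227593]), 'eef_rot': array([-3.13942215e+00, -2.12506001e-04,  2.70280235e+00]), 'contact_force': array([-0.43921355, -0.31908507, -0.54418095]), 'moment': array([ 0.0271678 , -0.02593345, -0.00272872]), 'grip_force': 0.0, 'opening': 94.22636457155996}
scene [ 136.81994016 -721.27732862  894.4682009 ] [ 0.39922731  0.56059285 -0.72550204]
side [550.96109974 739.2689922  803.60613556] [ 0.03777564 -0.734936   -0.67708351]
wrist [169.38098051 527.39991664 383.54412197] [ 0.22086361 -0.10639916 -0.96948362]
```

View pics/scene0.png

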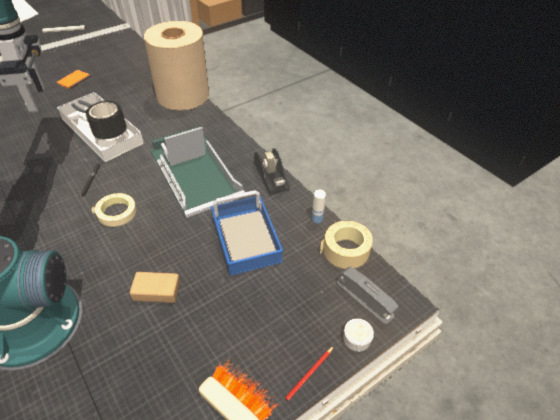

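View pics/side0.png

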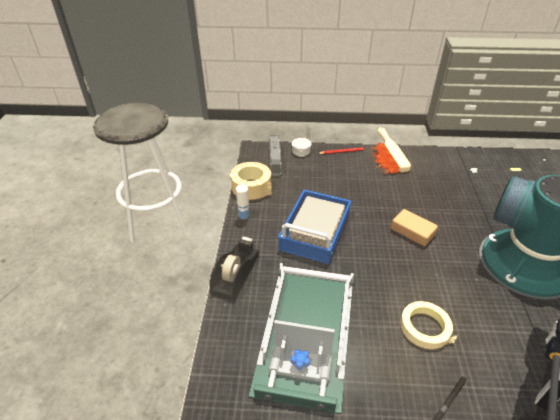

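The scene picture shows the blue magazine at about (246,235), bail end towards the sill at (215,205), and the gauge plate at (185,147). The side picture shows the sill at (318,272), the fences down to (262,390) and (350,390), and the knob at (300,358). Next I'll merge the depth into a top-down map and fit.

```bash
cat > m.py <<'E'
from h import *
P=[];C=[]
for n in ['scene','side']:
    f=np.load(n+'0.npz'); c=cloud(f['d'],f['K'],f['Rw'],f['o']); ok=(f['d']>0)
    P=c[ok];C=f['p'][ok].astype(int)
    k=(P[:,0]>250)&(P[:,0]<800)&(P[:,1]>-300)&(P[:,1]<500)&(P[:,2]>-15)&(P[:,2]<130)
    P=P[k];C=C[k]
    b,g,r=C.T
    hsv=cv2.cvtColor(C.astype(np.uint8)[None],cv2.COLOR_BGR2HSV)[0].astype(int)
    blue=(hsv[:,0]>100)&(hsv[:,0]<125)&(hsv[:,1]>140)
    print(n,'table z',np.median(P[(P[:,1]<-100)&(abs(P[:,2])<10),2]), blue.sum())
    Q=P[blue&(P[:,2]>40)&(P[:,2]<56)]
    Q=Q[np.linalg.norm(Q[:,:2]-np.median(Q[:,:2],0),axis=1)<130]
    print('rim',np.median(Q[:,2]),cv2.minAreaRect(Q[:,:2].astype(np.float32)))
    grn=(hsv[:,0]>70)&(hsv[:,0]<95)&(hsv[:,1]>80)
    G=P[grn]; print('green',len(G),np.median(G[:,2]),cv2.minAreaRect(G[:,:2].astype(np.float32)))
    # height map
    S=1.5
    im=np.zeros((int(800/S),int(550/S),3),np.uint8)
    o=np.argsort(P[:,2]); 
    yy=((500-P[o,1])/S).astype(int).clip(0,im.shape[0]-1); xx=((P[o,0]-250)/S).astype(int).clip(0,im.shape[1]-1)
    im[yy,xx]=C[o]
    cv2.imwrite(f'pics/top_{n}.png',im); np.savez('pc_'+n,P=P,C=C)
a=cv2.imread('pics/top_scene.png');b=cv2.imread('pics/top_side.png')
cv2.imwrite('pics/top.png',np.hstack([a,b]))
E
python3 m.py
```

```text
scene table z 0.2575644504649972 220
rim 48.63309804949995 ((501.058837890625, -102.13268280029297), (150.0189208984375, 130.74969482421875), 71.70665740966797)
green 0 nan ((0.0, 0.0), (0.0, 0.0), 0.0)
side table z 0.4310651554870333 270
rim 48.40358649241489 ((512.8116455078125, -75.7785415649414), (192.80809020996094, 130.4431610107422), 71.84121704101562)
green 0 nan ((0.0, 0.0), (0.0, 0.0), 0.0)
  return _methods._mean(a, axis=axis, dtype=dtype,
  ret = ret.dtype.type(ret / rcount)
```

View pics/top.png

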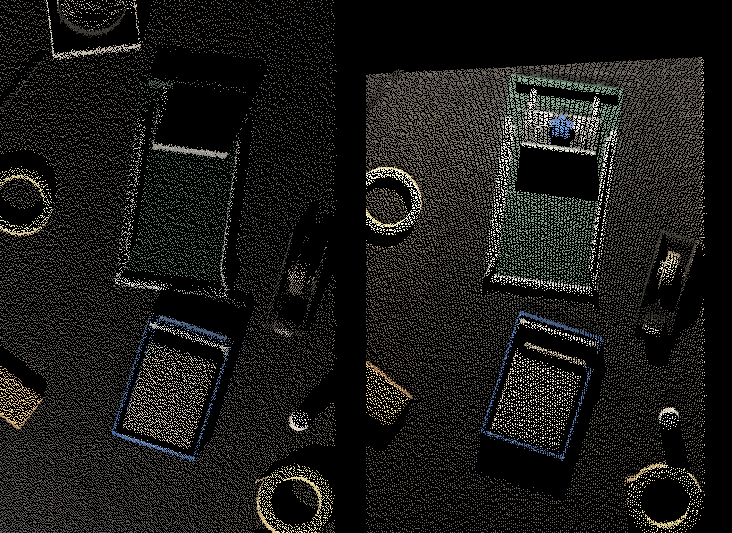

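The top-down map shows the magazine at about 72° and the bed at about 83°, with the gauge plate across the bed at left-map (190,152). Now I'll fit the bed precisely.

```bash
cat > bed.py <<'E'
from h import *
a=np.deg2rad(83.5)
def fr(P,c,a):
    y=np.array([np.cos(a),np.sin(a)]);x=np.array([y[1],-y[0]]); q=P[:,:2]-c; return q@x,q@y
c0=np.array([513,65.])
for n in ['scene','side']:
    f=np.load(f'pc_{n}.npz');P=f['P'];C=f['C']
    for it in range(3):
        X,Y=fr(P,c0,a)
        res={}
        F=(P[:,2]>29)&(P[:,2]<40)&(abs(X)>60)&(abs(X)<95)&(Y>50)&(Y<200)
        s=[]
        for sg in (-1,1):
            k=F&(sg*X>0)&(abs(P[:,2]-34)<2.5); l=cv2.fitLine(P[k,:2].astype(np.float32),cv2.DIST_HUBER,0,.01,.01).ravel()
            s.append((k.sum(),np.rad2deg(np.arctan2(l[1],l[0]))%180,np.median(X[k]),np.percentile(abs(X[k]),[3,97])))
        print(n,s)
        g=(P[:,2]>95)&(P[:,2]<112)&(abs(X)<70)&(Y>150)&(Y<320)
        l=cv2.fitLine(P[g,:2].astype(np.float32),cv2.DIST_HUBER,0,.01,.01).ravel()
        print(' gauge top',g.sum(),np.rad2deg(np.arctan2(l[1],l[0])),X[g].min(),X[g].max(),np.percentile(Y[g],[2,50,98]),np.median(P[g,2]))
        gf=(P[:,2]>25)&(P[:,2]<95)&(abs(X)<45)&(Y>180)&(Y<230)
        if gf.sum()>20: print(' gauge face',gf.sum(),np.percentile(Y[gf],[5,25,50,75,95]))
        si=(P[:,2]>13)&(P[:,2]<19)&(abs(X)<65)&(Y>-20)&(Y<40)
        l=cv2.fitLine(P[si,:2].astype(np.float32),cv2.DIST_HUBER,0,.01,.01).ravel()
        print(' sill',si.sum(),np.rad2deg(np.arctan2(l[1],l[0])),np.percentile(Y[si],[3,50,97]),P[si,2].max())
        c0=c0+np.array([np.sin(a),-np.cos(a)])*(s[0][2]+s[1][2])/2+np.array([np.cos(a),np.sin(a)])*(np.median(Y[si])-7)
        if it<2:a=np.deg2rad((s[0][1]+s[1][1])/2)
        print(' c0',c0,np.rad2deg(a))
E
python3 bed.py
```

```text
scene [(np.int64(79), np.float32(81.96441), np.float64(-76.28492948341041), array([72.48179657, 80.4116939 ])), (np.int64(69), np.float32(82.46801), np.float64(67.41346949418056), array([64.29150243, 71.51919393]))]
 gauge top 168 -7.5093546 -57.89953250427645 53.675384067967414 [205.56339814 209.78335442 216.30635694] 102.16257139761984
 gauge face 589 [205.96268685 208.04894237 209.51315929 210.98255967 212.68613511]
 sill 84 -5.1299524 [-2.67825113  4.09719278 11.10397238] 18.846885488688145
 c0 [508.26417641  62.61799134] 82.2162
scene [(np.int64(80), np.float32(81.96251), np.float64(-74.60410863012916), array([70.93294871, 78.16395792])), (np.int64(68), np.float32(82.57901), np.float64(69.00567272159172), array([66.31635806, 72.65877458]))]
 gauge top 168 -7.5093546 -58.15960079518345 53.37843567779103 [208.92565038 212.5398412  218.51513307] 102.16257139761984
 gauge face 585 [209.13502351 210.96943386 212.51551128 213.83855792 215.82816596]
 sill 86 -4.5961494 [-0.47783585  6.67822277 13.36155053] 18.846885488688145
 c0 [505.44716992  62.67829174] 82.27075
scene [(np.int64(81)
[... 1441 characters left out ...]
06 214.46436549 215.09166818 222.25246757]
 sill 212 -7.260763 [ 0.18115101  6.99581345 12.79467861] 18.4499862861162
 c0 [511.14773634  66.18646248] 82.529076
side [(np.int64(176), np.float32(82.481094), np.float64(-71.85517343317092), array([68.72829474, 75.18179905])), (np.int64(161), np.float32(82.60676), np.float64(72.09701976502726), array([69.18811575, 75.08852242]))]
 gauge top 345 -7.3628035 -55.43701116303332 55.44261219116029 [209.14148343 213.68220851 216.079333  ] 103.65897939177614
 gauge face 924 [213.11808722 213.84035097 214.46598715 215.0867964  222.25569039]
 sill 212 -7.260763 [ 0.22370726  6.96782603 12.84236203] 18.4499862861162
 c0 [511.26344963  66.13883885] 82.529076
```

```bash
cat >> h.py <<'E'
def go(x,y,z,yawdeg):
    "shift in tool axes and turn (deg) to reach a world pose, tool down"
    s=observe(); Rt=R.from_euler('xyz',s['eef_rot']).as_matrix()
    d=Rt.T@(np.array([x,y,z])-s['ee_pos']); t=-(yawdeg-np.rad2deg(s['eef_rot'][2])); t=(t+180)%360-180
    print('go',d.round(1),'turn',round(t,1),'at',np.round(s['ee_pos'],1),np.rad2deg(s['eef_rot'][2]).round(2),'t',round(s['clock'],2))
E
python3 - <<'E'
from h import *
for n in ['scene','side']:
    f=np.load(f'pc_{n}.npz');P=f['P']
    k=(P[:,2]>70)&(P[:,2]<90)&(abs(P[:,0]-538)<70)&(abs(P[:,1]-1)<40)
    Q=P[k];print(n,k.sum(),cv2.minAreaRect(Q[:,:2].astype(np.float32)),np.percentile(Q[:,2],[5,95]), np.median(Q,0))
go(538,1,205,161.8)
E
```

```text
scene 188 ((534.0057983398438, -3.0386524200439453), (13.980542182922363, 119.60706329345703), 71.42588806152344) [74.50160892 85.29126935] [532.77595134  -4.19239013  81.02575278]
side 218 ((537.8331298828125, -0.6294803619384766), (12.096208572387695, 118.80426025390625), 72.1407470703125) [74.02680779 84.91669889] [5.37077722e+02 4.54278533e-01 8.14817929e+01]
go [-486.6 -320.1    0. ] turn -6.9 at [233.5 497.5 204.6] 154.86 t 0.15
```

>>> arm_command --targets '[-97,-64,0,-1.4,94,-194,-128,0,-2.8,94,-292,-192,0,-4.2,94,-390,-256,0,-5.6,94,-487,-320,0,-7,94]'

```text
clock: 0.78
ee_pos: [397.7, 229.7, 205.3]
eef_rot: [3.141, 0.0, 2.826]
contact_force: [0.2, 0.5, 0.9]
opening: 93.9
grip_force: 0.0
```

```bash
python3 -c "
from h import *
go(538,1,205,161.8)"
```

```text
go [-204.4 -173.9    0.3] turn 0.1 at [397.7 229.7 205.3] 161.92 t 0.78
```

>>> arm_command --targets '[-45,-38,0,0,94,-90,-76,0,0,94,-135,-115,0,0,94,-180,-153,0,0,94,-203,-175,0,0,94]'

```text
clock: 1.4
ee_pos: [536.3, -0.6, 204.6]
eef_rot: [-3.141, -0.001, 2.822]
contact_force: [-0.1, 0.5, -0.5]
opening: 94.2
grip_force: 0.0
```

Run:
```python
from h import *
go(536,-1,160,161.8)
p,d,K,Rw,o=cam('wrist'); cv2.imwrite('pics/w1.png',p)
P=cloud(d,K,Rw,o)
k=(d>0)&(P[...,2]>68)&(P[...,2]<92)&(abs(P[...,0]-536)<75)&(abs(P[...,1]+1)<60)
Q=P[k]; print(k.sum(),np.median(Q,0) if len(Q) else 0, cv2.minAreaRect(Q[:,:2].astype(np.float32)) if len(Q) else 0)
```

```text
go [ 0.1 -0.4 44.6] turn -0.1 at [536.3  -0.6 204.6] 161.7 t 1.4
1268 [528.81403159  -1.6841041   81.82250763] ((535.609619140625, -3.9105262756347656), (9.505646705627441, 120.19715881347656), 71.84529113769531)
```

View pics/w1.png

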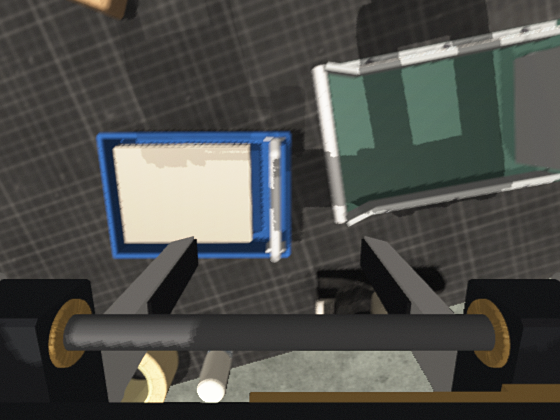

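The wrist view shows the bail clearly at (276,198), parallel to the fingers' gap, with the boards below the rims. The three views agree to about 3 mm, so I'm going down on the bail.

>>> arm_command --targets '[0,-1,40,0,60,0,-2,80,0,60,0,-2,115,0,50,0,-2,135,0,50,0,-2,144,0,50]'

```text
clock: 2.08
ee_pos: [533.6, 0.6, 59.7]
eef_rot: [-3.141, -0.003, 2.825]
contact_force: [0.3, 0.2, -0.5]
opening: 50.8
grip_force: 0.0
```

>>> arm_command --targets '[0,0,0,0,20,0,0,0,0,12,0,0,0,0,5,0,0,0,0,5,0,0,0,0,5]' --force 25

```text
clock: 2.7
ee_pos: [535.1, -1.0, 62.3]
eef_rot: [-3.14, 0.001, 2.825]
contact_force: [-1.8, -3.9, 3.2]
opening: 9.4
grip_force: 25.0
```

>>> arm_command --targets '[0,0,-5,0,5,0,0,-11,0,5,0,0,-17,0,5,0,0,-23,0,5,0,0,-23,0,5]' --force 35

```text
clock: 3.32
ee_pos: [535.4, 0.7, 85.2]
eef_rot: [3.14, 0.001, 2.825]
contact_force: [0.7, 1.3, -3.8]
opening: 9.3
grip_force: 35.0
```

>>> arm_command --targets '[5,0,0,-1.5,5,11,0,0,-3.2,5,17,0,0,-5,5,23,0,0,-6.8,5,28,0,0,-8.2,5]'

```text
clock: 3.95
ee_pos: [507.8, 8.9, 84.4]
eef_rot: [-3.141, -0.0, 2.97]
contact_force: [0.8, 0.3, -3.9]
opening: 9.1
grip_force: 35.0
```

>>> arm_command --targets '[4,0,0,-1.2,5,8,0,0,-2.3,5,8,0,0,-2.3,5,8,0,0,-2.3,5]'

```text
clock: 4.45
ee_pos: [500.4, 10.4, 84.5]
eef_rot: [3.141, -0.0, 3.008]
contact_force: [-0.6, 0.2, -4.0]
opening: 8.7
grip_force: 35.0
```

```bash
cat > look.py <<'E'
from h import *
import sys
# bed frames as seen by each fixed camera
B={'scene':(np.array([505.5,62.5]),82.3),'side':(np.array([511.3,66.1]),82.53)}
def look(n,tag=None):
    p,d,K,Rw,o=cam(n)
    if tag: cv2.imwrite(f'pics/{tag}_{n}.png',p)
    P=cloud(d,K,Rw,o); h=cv2.cvtColor(p,cv2.COLOR_BGR2HSV).astype(int)
    c0,a=B[n]; a=np.deg2rad(a); y=np.array([np.cos(a),np.sin(a)]);x=np.array([y[1],-y[0]])
    X=(P[...,:2]-c0)@x; Y=(P[...,:2]-c0)@y; Z=P[...,2]
    m=(d>0)&(h[...,0]>100)&(h[...,0]<125)&(h[...,1]>120)&(abs(X)<110)&(Y>-290)&(Y<225)&(Z>5)&(Z<100)
    m=cv2.morphologyEx(m.astype(np.uint8),cv2.MORPH_OPEN,np.ones((2,2)))>0
    Q=np.c_[X[m],Y[m],Z[m]]
    # top rim points: rotate out tilt using fitted line of upper envelope along Y
    r=cv2.minAreaRect(Q[:,:2].astype(np.float32))
    print(n,m.sum(),'rect',np.round(r[0],1),np.round(r[1],1),round(r[2],2),'Y',np.percentile(Q[:,1],[1,99]).round(1))
    for lo,hi in [(-290,-220),(-220,-160),(-160,-100),(-100,-60),(-60,0),(0,60),(60,120),(120,170),(170,222)]:
        k=(Q[:,1]>lo)&(Q[:,1]<=hi)
        if k.sum()>8:
            q=Q[k]; print('  ',lo,'n',k.sum(),'x',np.percentile(q[:,0],[2,98]).round(1),'ztop',np.percentile(q[:,2],95).round(1))
if __name__=='__main__':
    for n in ['scene','side']: look(n,sys.argv[1])
    go(500.9,9.7,83,172.4); print(observe()['contact_force'].round(1))
E
python3 look.py a; python3 -c "
import cv2,numpy as np
a=[cv2.imread(f'pics/a_{n}.png') for n in ('scene','side')]
cv2.imwrite('pics/a.png',np.hstack([a[0][120:320,100:400],a[1][160:400,180:400][:200]]))"
```

```text
scene 427 rect [ -69.2 -437.7] [847.  179.5] 75.76 Y [-223.7  -35.5]
   -290 n 75 x [-61.8  67.1] ztop 49.9
   -220 n 119 x [-63.5  79.7] ztop 56.8
   -160 n 86 x [-63.9  68.9] ztop 64.5
   -100 n 58 x [-63.7  66.9] ztop 69.0
   -60 n 87 x [-60.4  54.9] ztop 70.8
side 1175 rect [ -5.9 196.9] [134.4 952. ] 0.48 Y [-235.3   13.5]
   -290 n 83 x [-68.9  64. ] ztop 47.3
   -220 n 104 x [-69.1  64.5] ztop 57.3
   -160 n 77 x [-70.4  64. ] ztop 64.7
   -100 n 21 x [-67.8  13.6] ztop 67.7
   -60 n 874 x [-63.2  58. ] ztop 70.2
   0 n 13 x [29.6 32.4] ztop 226.6
go [-0.5 -0.6  1.5] turn -0.0 at [500.5  10.3  84.5] 172.35 t 4.55
[-0.5 -0.3 -3.5]
```

View pics/a.png

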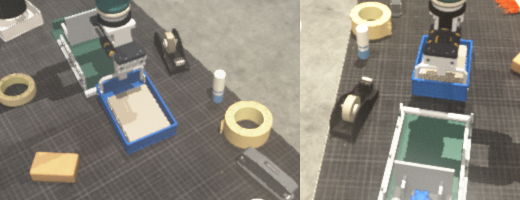

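The picture shows the magazine in the grip, nose raised and square to the bed, centred in the mouth. I'm advancing it over the sill.

>>> arm_command --targets '[0,8,0,0,5,0,16,0,0,5,0,24,0,0,5,0,32,0,0,5,0,40,0,0,5]'

```text
clock: 5.18
ee_pos: [505.8, 50.6, 84.4]
eef_rot: [3.142, -0.0, 3.008]
contact_force: [-0.7, -0.6, -5.4]
opening: 8.6
grip_force: 35.0
```

>>> arm_command --targets '[0,8,0,0,5,0,16,0,0,5,0,24,0,0,5,0,24,0,0,5,0,24,0,0,5]'

```text
clock: 5.8
ee_pos: [509.3, 74.2, 84.9]
eef_rot: [3.14, 0.001, 3.009]
contact_force: [0.2, 0.9, -3.1]
opening: 8.7
grip_force: 35.0
```

```bash
python3 look.py b
```

```text
scene 375 rect [ -70.8 -406.1] [904.3 177.7] 76.82 Y [-159.8   30.4]
   -160 n 180 x [-63.6  73.3] ztop 55.5
   -100 n 51 x [-64.1  88.9] ztop 63.2
   -60 n 63 x [-64.   67.7] ztop 67.5
   0 n 77 x [-61.8  54.9] ztop 71.8
side 1280 rect [ -3.8 231.4] [133.9 882.6] 0.12 Y [-162.3   90.2]
   -220 n 29 x [-69.5  61.3] ztop 43.7
   -160 n 172 x [-69.5  63.6] ztop 55.4
   -100 n 70 x [-69.6  63.6] ztop 61.9
   -60 n 54 x [-69.9  63.3] ztop 67.2
   0 n 934 x [-63.2  58.1] ztop 72.1
   60 n 14 x [29.7 32.8] ztop 226.4
go [ -0.3 -64.7   1.8] turn -0.0 at [509.2  73.9  84.8] 172.36 t 5.9
[ 0.7  0.6 -3.4]
```

>>> arm_command --targets '[0,8,0,0,5,0,16,0,0,5,0,24,0,0,5,0,32,0,0,5,0,40,0,0,5]'

```text
clock: 6.52
ee_pos: [514.4, 113.5, 84.7]
eef_rot: [-3.141, 0.0, 3.008]
contact_force: [-1.1, -2.2, -2.4]
opening: 8.7
grip_force: 35.0
```

>>> arm_command --targets '[0,8,1,0,5,0,16,2,0,5,0,24,3,0,5,0,32,4,0,5,0,40,5,0,5]'

```text
clock: 7.15
ee_pos: [519.8, 153.3, 79.7]
eef_rot: [-3.141, 0.001, 3.008]
contact_force: [-0.7, -2.7, 0.3]
opening: 9.1
grip_force: 35.0
```

>>> arm_command --targets '[0,6,1,0,5,0,12,2,0,5,0,18,3,0,5,0,24,4,0,5,0,30,5,0,5]'

```text
clock: 7.78
ee_pos: [523.5, 183.2, 74.2]
eef_rot: [3.141, -0.0, 3.008]
contact_force: [-0.9, -2.0, -0.8]
opening: 9.2
grip_force: 35.0
```

```bash
python3 look.py c;  python3 -c "
import cv2,numpy as np
a=[cv2.imread(f'pics/c_{n}.png') for n in ('scene','side')]
cv2.imwrite('pics/c.png',np.hstack([a[0][60:340,130:330],a[1][180:410,210:400].repeat(1,0)[:230] if 0 else cv2.copyMakeBorder(a[1][180:410,210:400],0,50,0,0,0)]))"
```

```text
scene 872 rect [ -71.8 -352.1] [1005.  176.] 78.24 Y [-59.3 134.1]
   -60 n 684 x [-63.3  65.8] ztop 66.4
   0 n 62 x [-64.9  67.4] ztop 66.7
   60 n 31 x [-64.4  66.6] ztop 66.9
   120 n 90 x [-60.6  54.4] ztop 49.1
side 1061 rect [ -2.8 276.9] [791.3 133.9] 89.89 Y [-84.6 201.6]
   -100 n 12 x [-70.3 -67.9] ztop 1.1
   -60 n 249 x [-69.7  63.3] ztop 67.8
   0 n 212 x [-69.   63.2] ztop 65.7
   60 n 161 x [-69.   62.9] ztop 63.6
   120 n 399 x [-64.   57.2] ztop 60.9
   170 n 15 x [30.1 32.5] ztop 216.6
go [  -0.6 -175.6   -8.9] turn -0.0 at [523.5 183.9  74.4] 172.4 t 7.88
[-0.5 -0.8  0.7]
```

View pics/c.png

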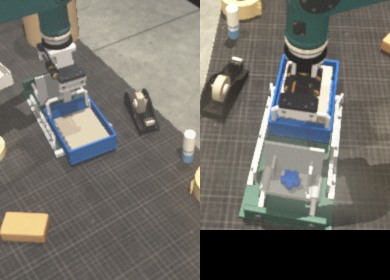

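The picture shows the magazine between the fences, level on the sill, with the gauge about 60 mm beyond the fingers. I'll continue pulling and lower the nose.

>>> arm_command --targets '[0,7,1,0,5,0,14,2,0,5,0,21,3,0,5,0,28,4,0,5,0,35,5,0,5]'

```text
clock: 8.5
ee_pos: [528.1, 218.0, 69.2]
eef_rot: [3.142, -0.0, 3.008]
contact_force: [-0.3, -2.4, -2.3]
opening: 8.9
grip_force: 35.0
```

>>> arm_command --targets '[0,6,1,0,5,0,12,2,0,5,0,18,3,0,5,0,24,3,0,5,0,24,3,0,5]'

```text
clock: 9.12
ee_pos: [532.3, 242.0, 67.7]
eef_rot: [3.14, 0.002, 3.009]
contact_force: [-0.1, -3.2, 4.3]
opening: 8.9
grip_force: 35.0
```

```bash
python3 look.py d
```

```text
scene 807 rect [ -74.6 -321.8] [1062.9  160.4] 78.36 Y [ -0.8 192.6]
   -60 n 21 x [-47.9  63.7] ztop 45.6
   0 n 624 x [-62.4  66.4] ztop 64.1
   60 n 53 x [-64.2  67.8] ztop 63.0
   120 n 18 x [-63.8  67.8] ztop 59.2
   170 n 90 x [-45.8  54.5] ztop 35.7
side 584 rect [ -1.5 308.3] [728.3 133.4] 89.83 Y [-36.8 208.7]
   -60 n 19 x [-69.1  26.2] ztop 47.4
   0 n 238 x [-68.5  64.1] ztop 65.3
   60 n 224 x [-68.5  64.1] ztop 61.5
   120 n 86 x [-68.4  64. ] ztop 58.1
   170 n 11 x [-65.2  32.5] ztop 260.0
go [   0.3 -234.4  -15.9] turn -0.0 at [532.4 242.   67.7] 172.37 t 9.22
[ 0.4 -1.8  5.7]
```

>>> arm_command --targets '[0,0,0,0,24,0,0,0,0,24,0,0,-15,0,24,0,0,-40,0,24,0,0,-75,0,24]'

```text
clock: 9.85
ee_pos: [530.8, 241.2, 141.9]
eef_rot: [-3.141, -0.002, 3.008]
contact_force: [1.2, -0.1, 0.3]
opening: 23.7
grip_force: 0.0
```

>>> arm_command --targets '[0,-40,-15,10,24,0,-90,-15,20,24,0,-140,-15,30,24,0,-190,-15,40,24,0,-230,-15,50,50]'

```text
clock: 10.48
ee_pos: [500.7, 11.7, 157.6]
eef_rot: [3.14, 0.001, 2.129]
contact_force: [0.0, -0.4, 0.2]
opening: 30.6
grip_force: 0.0
```

```bash
python3 look.py e; python3 -c "
from h import *
b=np.array([508.2,64.2]);a=np.deg2rad(82.4);q=b-45*np.array([np.cos(a),np.sin(a)])
go(q[0],q[1],150,82.4)"
```

```text
scene 322 rect [ -76.  -329.8] [1046.7  159.8] 78.3 Y [ -1.3 192.7]
   0 n 211 x [-63.1  67.3] ztop 65.3
   60 n 30 x [-64.5 -59.4] ztop 62.5
   120 n 13 x [-63.1 -26.7] ztop 59.8
   170 n 61 x [-45.5 -13.9] ztop 35.6
side 721 rect [ -2.2 310.4] [724.3 133.7] 89.91 Y [-30.3 170.9]
   -60 n 45 x [-69.1  63.6] ztop 52.1
   0 n 437 x [-68.  64.] ztop 65.0
   60 n 165 x [-68.7  64.2] ztop 61.6
   120 n 66 x [-68.1  64. ] ztop 58.2
go [-0.4 -0.2 74.6] turn -50.4 at [500.7  10.2 157.6] 122.01 t 10.57
[-0.6  0.4  0.6]
go [7.1 6.3 7.6] turn 39.6 at [500.7  10.2 157.6] 122.01 t 10.57
```

>>> arm_command --targets '[0,0,0,10,80,0,0,0,20,80,0,0,30,30,80,0,0,60,39.6,80,0,0,100,39.6,80]'

```text
clock: 11.2
ee_pos: [502.3, 14.5, 57.3]
eef_rot: [3.138, -0.001, 1.446]
contact_force: [-0.2, -0.5, 0.2]
opening: 79.6
grip_force: 0.0
```

>>> arm_command --targets '[0,0,28,0,80,0,0,28,0,80]'

```text
clock: 11.45
ee_pos: [499.0, 14.5, 26.5]
eef_rot: [-3.136, -0.001, 1.446]
contact_force: [0.4, 0.6, -0.2]
opening: 80.2
grip_force: 0.0
```

```bash
python3 -c "
from h import *
b=np.array([508.2,64.2]);a=np.deg2rad(82.4);q=b-20*np.array([np.cos(a),np.sin(a)])
go(q[0],q[1],29,82.4)
p,d,K,Rw,o=cam('wrist');cv2.imwrite('pics/w2.png',p)"
```

```text
go [30.5  2.8 -2.5] turn 0.5 at [499.   14.5  26.5] 82.88 t 11.45
```

View pics/w2.png

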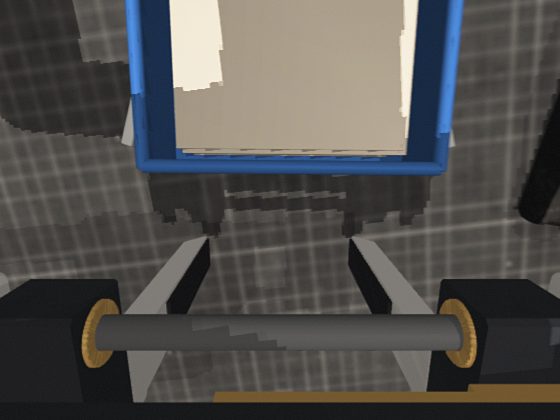

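The wrist view shows the rear wall square ahead at row 168 (columns 138–446), with the two fingers at columns 208 and 350, slightly left of centre. I'll approach it now.

>>> arm_command --targets '[8,1,0,0.5,80,16,2.5,0,0.5,80,24,2.5,0,0.5,80,32,2.5,0,0.5,80,36,2.5,0,0.5,80]'

```text
clock: 12.12
ee_pos: [507.9, 49.3, 28.6]
eef_rot: [3.141, -0.0, 1.436]
contact_force: [-0.4, 0.2, -0.6]
opening: 80.1
grip_force: 0.0
```

>>> arm_command --targets '[2,0,0,0,80,4,0,0,0,80,6,0,0,0,80,8,0,0,0,80,10,0,0,0,80]'

```text
clock: 12.75
ee_pos: [509.0, 58.1, 28.2]
eef_rot: [-3.141, 0.001, 1.435]
contact_force: [-0.6, -3.2, -1.0]
opening: 80.2
grip_force: 1.2
```

>>> arm_command --targets '[1,0,0,0,80,2,0,0,0,80,3,0,0,0,80,4,0,0,0,80,5,0,0,0,80]'

```text
clock: 13.38
ee_pos: [509.9, 63.7, 28.5]
eef_rot: [3.142, -0.0, 1.436]
contact_force: [0.1, -1.6, -0.5]
opening: 79.9
grip_force: 0.9
```

```bash
python3 look.py f
```

```text
scene 286 rect [ -86.6 -320.6] [1061.8  130.1] 77.7 Y [  1.9 202.4]
   0 n 216 x [-65.1  41.8] ztop 169.7
   170 n 62 x [-36.5   6.6] ztop 42.3
side 669 rect [ -2.  317.3] [710.7 133.3] 89.97 Y [-12.8 163. ]
   0 n 427 x [-67.8  64.1] ztop 63.8
   60 n 165 x [-68.5  64.3] ztop 62.2
   120 n 64 x [-64.8  64.2] ztop 58.8
go [-54.8  -1.7 -54.4] turn -90.1 at [509.9  63.8  28.6] 82.27 t 13.47
[-0.3 -2.  -0.3]
```

>>> arm_command --targets '[1,0,0,0,80,2,0,0,0,80,3,0,0,0,80,4,0,0,0,80,4,0,0,0,80]'

```text
clock: 14.1
ee_pos: [510.6, 67.8, 28.7]
eef_rot: [3.141, -0.001, 1.436]
contact_force: [0.2, 0.2, -0.2]
opening: 79.8
grip_force: 0.0
```

>>> arm_command --targets '[1,0,0,0,80,2,0,0,0,80,3,0,0,0,80,3,0,0,0,80]'

```text
clock: 14.6
ee_pos: [510.7, 69.8, 28.5]
eef_rot: [-3.141, 0.001, 1.435]
contact_force: [-0.7, -4.3, 1.4]
opening: 80.2
grip_force: 2.0
```

```bash
python3 look.py g
```

```text
scene 131 rect [-2.  97.1] [223.1 141.6] 82.87 Y [  8.9 207.7]
   0 n 108 x [-58.6  42.9] ztop 118.0
   170 n 15 x [-62.1   6.3] ztop 54.6
side 625 rect [ -1.5 323.3] [698.5 133.5] 89.89 Y [  7.  203.1]
   0 n 422 x [-67.8  64.3] ztop 53.6
   60 n 136 x [-68.2  64.6] ztop 54.9
   120 n 54 x [-64.7  63.8] ztop 54.3
go [-61.1  -1.6 -54.4] turn -90.2 at [510.7  69.9  28.6] 82.24 t 14.7
[-0.4 -3.6  1.5]
```

It has dropped in; the rims are level at 54 mm. I'm sliding it gently to the gauge while watching the force.

>>> arm_command --targets '[0.6,0,0,0,80,1.2,0,0,0,80,1.8,0,0,0,80,2.4,0,0,0,80,3,0,0,0,80]'

```text
clock: 15.32
ee_pos: [511.4, 73.5, 28.5]
eef_rot: [3.141, -0.0, 1.436]
contact_force: [-0.4, -4.6, 0.7]
opening: 80.1
grip_force: 1.9
```

>>> arm_command --targets '[0.5,0,0,0,80,1,0,0,0,80,1.5,0,0,0,80]'

```text
clock: 15.7
ee_pos: [511.4, 74.2, 28.5]
eef_rot: [3.141, 0.001, 1.436]
contact_force: [-0.7, -6.3, 2.1]
opening: 79.8
grip_force: 3.2
```

>>> arm_command --targets '[0.5,0,0,0,80,1,0,0,0,80,1.5,0,0,0,80]'

```text
clock: 16.08
ee_pos: [511.4, 74.2, 28.6]
eef_rot: [3.142, 0.004, 1.436]
contact_force: [-1.6, -9.6, 2.2]
opening: 80.2
grip_force: 5.0
```

Position has stalled while the force rises, so it is against the gauge. I'll press slightly and hold.

>>> arm_command --targets '[0.4,0,0,0,80,0.8,0,0,0,80,0.8,0,0,0,80,0.8,0,0,0,80,0.8,0,0,0,80]'

```text
clock: 16.7
ee_pos: [511.5, 74.2, 28.6]
eef_rot: [3.142, 0.006, 1.436]
contact_force: [-1.2, -12.3, 2.4]
opening: 80.1
grip_force: 5.6
```

>>> arm_command --targets '[0,0,0,0,80,0,0,0,0,80,0,0,0,0,80,0,0,0,0,80,0,0,0,0,80]'

```text
clock: 17.32
ee_pos: [511.5, 74.2, 28.6]
eef_rot: [-3.142, 0.006, 1.436]
contact_force: [-1.7, -10.0, 1.8]
opening: 80.1
grip_force: 5.6
```

```bash
python3 look.py i
python3 - <<'E'
import cv2,numpy as np
a=cv2.imread('pics/i_side.png')[240:410,230:380]
cv2.imwrite('pics/i.png',cv2.resize(a,None,fx=3.5,fy=3.5,interpolation=cv2.INTER_CUBIC))
E
```

```text
scene 187 rect [-0. 93.] [236.9 133.2] 79.52 Y [  2.9 212. ]
   0 n 162 x [-58.4  41.5] ztop 27.9
   60 n 13 x [-63.7  68.3] ztop 54.6
   170 n 9 x [-12.    5.1] ztop 29.8
side 636 rect [ -2.2 326.6] [133.2 692.1] 0.08 Y [ 13.3 212.1]
   0 n 414 x [-67.1  64.4] ztop 53.0
   60 n 145 x [-68.1  64.6] ztop 54.6
   120 n 60 x [-64.4  64.5] ztop 55.4
   170 n 10 x [-39.4  62.6] ztop 57.7
go [-65.6  -1.8 -54. ] turn -90.1 at [511.5  74.2  28.6] 82.25 t 17.43
[ -2.1 -10.1   3. ]
```

View pics/i.png

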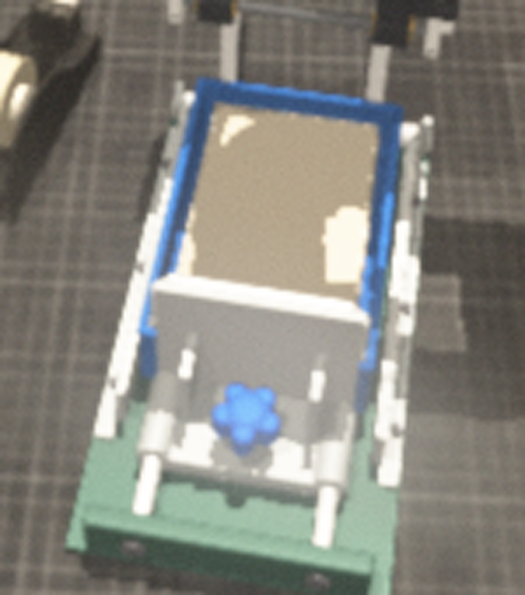

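The side picture shows the magazine flat between the fences with its leading corners, at (150,370) and (365,400), right at the gauge plate. I'll back off and check the gap.

>>> arm_command --targets '[-2,0,0,0,80,-6,0,0,0,80,-14,0,0,0,80,-30,0,0,0,80,-60,0,0,0,80]'

```text
clock: 18.05
ee_pos: [503.6, 17.4, 28.5]
eef_rot: [3.141, -0.001, 1.437]
contact_force: [1.2, -0.4, -0.5]
opening: 80.1
grip_force: 0.0
```

>>> arm_command --targets '[-50,0,-30,0,80,-100,0,-60,0,80,-120,0,-100,0,80,-120,0,-140,0,80,-120,0,-150,0,80]'

```text
clock: 18.68
ee_pos: [488.7, -102.5, 181.6]
eef_rot: [3.136, 0.001, 1.434]
contact_force: [0.7, 0.2, 0.4]
opening: 80.2
grip_force: 0.0
```

Run:
```python
from h import *
from look import B
s=observe(); print(s['ee_pos'],s['contact_force'])
for n in ['scene','side']:
    p,d,K,Rw,o=cam(n); cv2.imwrite(f'pics/j_{n}.png',p); P=cloud(d,K,Rw,o); h=cv2.cvtColor(p,cv2.COLOR_BGR2HSV).astype(int)
    c0,a=B[n]; a=np.deg2rad(a); y=np.array([np.cos(a),np.sin(a)]);x=np.array([y[1],-y[0]])
    X=(P[...,:2]-c0)@x; Y=(P[...,:2]-c0)@y; Z=P[...,2]; ok=d>0
    bl=ok&(h[...,0]>98)&(h[...,0]<128)&(h[...,1]>90)&(abs(X)<75)&(Y>5)&(Y<222)
    rim=bl&(Z>49)&(Z<58)
    for nm,k in [('L',rim&(X<-56)),('R',rim&(X>56)),('mid',rim&(abs(X)<50)&(Y<40))]:
        if k.sum()>3: print(n,nm,k.sum(),'Y',Y[k].min().round(1),Y[k].max().round(1),'X',np.median(X[k]).round(1),'z',np.median(Z[k]).round(1))
    for nm,k in [('rearL',rim&(Y<40)&(X<-20)),('rearR',rim&(Y<40)&(X>20))]:
        print('  ',nm,np.percentile(Y[k],[2,10,50]).round(1))
    b2=bl&(Z>5)&(Y>190); print('  front blue',b2.sum(),np.percentile(Y[b2],[50,90,98]).round(1) if b2.sum() else '')
    g=ok&(Z>60)&(Z<98)&(abs(X)<45)&(Y>185)&(Y<235)&~bl
    if g.sum()>10: print('  gauge face',g.sum(),np.percentile(Y[g],[5,25,50,75]).round(1),'L/R',np.median(Y[g&(X<-20)]).round(1),np.median(Y[g&(X>20)]).round(1))
    t=ok&(Z>98)&(Z<112)&(abs(X)<60)&(Y>180)&(Y<235)
    print('  gauge top',t.sum(),np.percentile(Y[t],[2,50,98]).round(1))
```

```text
[ 488.71091498 -102.47449945  181.55804486] [0.65344064 0.22211682 0.41848837]
scene L 96 Y 19.5 206.6 X -61.6 z 53.1
scene R 35 Y 19.6 198.5 X 65.9 z 53.0
scene mid 32 Y 18.3 23.4 X -21.0 z 52.0
   rearL [18.3 19.6 21.9]
   rearR [19.  20.4 22.6]
  front blue 259 [210.1 212.7 215.2]
  gauge face 323 [192.9 197.3 211.4 213.6] L/R 210.9 211.8
  gauge top 138 [208.7 213.1 219.3]
side L 193 Y 17.8 201.0 X -62.0 z 52.8
side R 117 Y 18.3 211.2 X 63.9 z 52.8
side mid 102 Y 16.4 24.6 X -3.5 z 52.5
   rearL [17.4 18.5 21.9]
   rearR [18.3 19.1 22. ]
  front blue 23 [201.9 210.4 211.1]
  gauge face 700 [193.2 213.5 214.4 215.1] L/R 214.6 214.4
  gauge top 290 [208.8 213.5 215.9]
```

Run:
```python
import numpy as np
from look import B
for n in ['scene','side']:
    f=np.load(f'pc_{n}.npz');P=f['P'];c0,a=B[n];a=np.deg2rad(a);y=np.array([np.cos(a),np.sin(a)]);x=np.array([y[1],-y[0]])
    X=(P[:,:2]-c0)@x;Y=(P[:,:2]-c0)@y;Z=P[:,2]
    for lo in (10,25,40,55,70,85): 
        k=(abs(X)<45)&(Y>195)&(Y<222)&(Z>lo)&(Z<lo+15)
        if k.sum()>5: print(n,lo,k.sum(),np.percentile(Y[k],[10,50,90]).round(1))
```

```text
scene 10 117 [209.9 212.8 215.8]
scene 25 121 [209.9 213.  215.4]
scene 40 126 [210.2 213.  215.7]
scene 55 128 [210.8 213.1 215.2]
scene 70 128 [210.1 212.9 216.1]
scene 85 135 [210.2 212.8 215.8]
side 10 100 [213.7 216.8 220.6]
side 25 160 [213.4 214.6 215.7]
side 40 162 [213.6 214.3 215.4]
side 55 204 [213.4 214.4 216. ]
side 70 210 [213.5 214.4 215.6]
side 85 212 [213.3 214.5 215.4]
```

Run:
```python
from h import *
from look import B
n='scene';Ds=[]
for i in range(3):
    p,d,K,Rw,o=cam(n);Ds.append(d)
d=np.median(Ds,0); P=cloud(d,K,Rw,o)
c0,a=B[n]; a=np.deg2rad(a); y=np.array([np.cos(a),np.sin(a)]);x=np.array([y[1],-y[0]])
X=(P[...,:2]-c0)@x; Y=(P[...,:2]-c0)@y; Z=P[...,2]; ok=d>0
for nm,k in [('wall',(Z>22)&(Z<46)&(Y>5)&(Y<35)),('gauge',(Z>62)&(Z<98)&(Y>203)&(Y<225))]:
    for lo,hi in ((-45,-15),(-15,15),(15,45)):
        q=ok&k&(X>lo)&(X<hi); print(nm,lo,q.sum(),np.percentile(Y[q],[10,50,90]).round(1))
```

```text
wall -45 72 [21.5 22.6 23.8]
wall -15 46 [21.1 22.4 24. ]
wall 15 36 [20.6 22.8 24.3]
gauge -45 67 [210.8 212.6 214.1]
gauge -15 69 [210.6 212.7 214.9]
gauge 15 66 [211.1 213.  215.3]
```

Comparing face with face, the rear wall at 22.6 + 190 mm gives 212.6, and the gauge is at 212.7. It is seated, square, and the gauge hasn't moved.

```bash
python3 -c "
from plant import robot
print(robot.sign_off())"
```

```text
the job is handed in; nothing more can be done
None
```

The job is handed in: by camera, the magazine lies flat inside the sill, square and within about 0.5 mm of the back gauge. The gauge hasn't measurably moved and the gripper is clear, but no verdict came back.

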